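Lock the dough roller with its pin

TASK

Lock the hand-cranked dough roller so that it cannot turn while it is cleaned: turn the crank gently away from you until you feel it come up against the springy stop inside, which is where the hidden cross-hole of the shaft stands under the hole on top of the bearing block, and let go of it there without forcing it over the stop. Then take the steel pin with the black head out of its wooden stand and push it down through block and shaft until its head sits on the block, without ramming it. Leave everything else on the worktop where it is.

Things in the scene. Friction and masses are not known exactly. Their poses are not given: they have to be found in the camera images.
- pin_head (a point): Locking pin, 50 g: round steel shank 10 mm wide, 76 mm long, tapering to 7 mm over its last 3 mm, under a black round head 22 mm wide, 36 mm tall. This point: on its axis, mid-head, 18 mm above the head's underside, 94 mm above the tip. z points up out of the head. It starts upright in the stand, head underside 36 mm above the stand's top.
- pin_tip (a point): Lower tip of the same pin, on its axis; 5 mm above the worktop in the stand. Pushed down on a shaft that is not lined up it stops 73 to 75 mm up; fully home it is 24 mm up.
- pin: The same pin; origin at its lower tip, z up along its axis.
- stand: Wooden pin stand, fixed, 56 x 56 x 45 mm (foot 64 x 64), with a 12 mm hole 40 mm deep in the middle of its top, in which the pin starts. Origin under its centre, on the worktop.
- roller: Hand-cranked dough roller, fixed. Origin on the worktop below the hole in its aluminium bearing block (56 mm in x; y -22 to +44 mm; top 100 mm up). x across the shaft, away from the robot at yaw 0; y along the shaft, from the crank to the rollers. Rollers and end cheek, up to 85 mm tall, reach y = +111 mm. The 28 mm shaft runs through the block 60 mm up.
- bore (a point): Mouth of the upright hole for the pin, in the block's top, 100 mm up; axes as roller. 11.6 mm wide, bevelled (the steel cap 28 mm beside it is shut). A small spring ball in its side grips the pin, which so stays where it is left and must be pushed down, with 5 to 15 N. Home: the head's underside on the block. Over about 40 N rams the pin.
- crank_axis (a point): Point on the shaft's axis, 60 mm above the worktop, 100 mm from the hole towards -y of roller; axes as roller. The shaft's straight 12 mm cross-hole, hidden in the block, is at an unknown angle to the crank: it comes upright under the pin hole, within 0.1 rad, where the stop is first felt: 0.45 rad or more past the start and before crank angle 0.9.
- crank_grip (a point): Centre of the crank's dark wooden hand grip, a free-turning round sleeve 18 mm wide and 62 mm long, parallel to the shaft (y of roller), 60 mm from the shaft's axis, beside crank_axis. It spins freely, so fingers that hold it need not turn with the crank.
- crank (a joint): Crank angle, rad: 0 upright, growing as the grip goes over towards +x of roller (away from the robot); ends at -1.25 and 1.25. Starts at -1.15 to -1.0. Turns with 2 to 5 N at the grip, stays where left. At the hidden springy stop the force rises by 5 to 7 N in the next 0.1 rad; let go then, it springs back in line. Pushed with over 15 N it jumps over the stop and the place is lost.
- lemon: Bystander: lemon, 72 mm. Origin under its centre.
- tomato: Bystander: tomato, 70 mm. Origin under its centre.
- mug: Bystander: small white cup, 49 mm tall. Origin under its centre.
- tub: Bystander: small tub, 71 mm tall. Origin under its centre.
- timer: Bystander: round kitchen timer, 63 mm wide, 53 mm tall. Origin under its centre.
Mind the look-alikes: they are no part of the job. What is shaped like the pin but turquoise is not meant.

How it is judged:
At the end, for the whole second after the job is handed in: The pin is through the shaft and fully home: its head's underside within 2.5 mm of the block's top (tip less than 26.5 mm above the worktop), its head within 5 mm of the hole's axis, upright within 0.12 rad, at rest (horizontal distance between pin_head and bore below 0.005 m and height (world z) of pin_tip below 0.0265 m and angle between pin_head's own z axis and vertical below 0.12 rad and linear speed of pin below 0.02 m/s); the robot touches nothing.
It fails at once if the pin is rammed: over 60 N between it and the roller (contact force between pin and roller above 60 N).
It fails at once if a bystander is pushed more than 40 mm from its place (distance of any of lemon, tomato, mug, tub, timer from where it was at the start of the episode above 0.04 m).
It also fails if it takes over 70 s, if anything falls off the work surface, if the arm or the gripper's body presses on something with over 40 N, if the wrist force passes 120 N, or if a joint passes its speed limit or range.

ROBOT

A 7-joint arm with a two-finger parallel gripper is mounted at the origin on a cart in front of the work surface, level with it; the furniture and walls round the work are solid. World frame = base frame: x ahead of the robot, y to its left, z up, the work surface at z = 0. Lengths are in m, angles in rad, forces in N, time in s.
With the tool pointing down it reaches from about 0.425 to 0.925 m from the base axis. Payload 6.8 kg.
Tool frame: the origin (TCP) lies at the very end of the fingers, on their centre line; the grasp point (between the pads) lies 19 mm behind it; z points along the fingers, y is the line along which they close (so a half turn about z gives the same grasp; the last joint's range is limited). The gripper opens to 85 mm and grips with 20 to 120 N. Pads are 22 mm wide; open, the fingers measure 114 mm over their backs; the gripper's body (76 mm by 85 mm) begins 54 mm behind the grasp point. The pads swing forward as they close: fully open they stand 13 mm farther back than shut.
Start: joints at [-1.231, 0.477, 0.022, 1.555, -0.011, 1.109, -0.083], TCP at [0.292, 0.608, 0.231] pointing down, gripper open.
Joint ranges: [-2.96, 2.96], [-0.34, 2.1], [-1.41, 1.46], [0.24, 2.44], [-1.37, 4.51], [0.17, 1.92], [-2.96, 2.96]. Speed limits (rad/s): [2.39, 2.39, 3.14, 3.14, 3.14, 3.14, 3.14].

INTERFACE

Orientations are given as a unit quaternion [w, x, y, z].
In Python, from station import get_obs, read_camera, hand_in gives the robot as it stands.
- The arm moves only by the tool arm_command, never from a script. Its argument "commands" is one flat list of numbers, 7 for each row, row after row: the shift along the tool's x, y, z in m, then the turn, a rotation vector about the tool's x, y, z in degrees, then the opening, from 0 (shut) to 1 (fully open). In form: [tx, ty, tz, rx, ry, rz, fingers, tx, ty, tz, rx, ry, rz, fingers, ...]. A call has 1 to 8 rows; each row is the pose to reach, as a shift and turn from the pose commanded when the call began, along the tool's axes at that moment; what a row does not reach only later rows make up. A row lasts 1/10 s, in which the tool goes at most 50 mm and 8.59 degrees, less where a joint would pass 70% of its speed; a pose out of reach is approached as far as the arm can. A call with a gripper value outside its range is refused whole. The fingers move at their own pace and stop on an object; "force" is the grip in N (left out, the last holds). Time passes only in rows, so rows that repeat a pose let the fingers close. It gives the time, the measured TCP pose, the force, the opening and the grip force at its end, in the units of the state.
- get_obs(): the state, without advancing time (a new reading comes with each control period).
- read_camera(name): name is "side" or "top" or "wrist"; returns a dict with "img" (420x560x3 uint8, red, green, blue), "camera_matrix" (3x3 intrinsics, pixels), "pose" (4x4, takes a point from camera to world coordinates). Camera axes: x right, y down, z forward; pixel columns grow to the right and rows downward; lengths in m; the calibration is good to about 2 mm. A picture is of the moment at which its call begins. There is no depth.
- hand_in(): hands the job in; it is judged then, once.
The state is a dict: "t": time; "q": joint angles; "joint_vel": joint speeds; "joint_torque": joint torques, N m; "eef_pos": TCP position; "tool_rot": TCP orientation; "contact_force": force on the tool from outside, world axes, zero at the start; "torque": the same for the moment, N m; "gripper_width": opening from 0.0 (shut) to 1.0 (fully open); "grasp_force": force on a finger pad.
Only numpy, scipy, OpenCV 4.12 (cv2) and the standard library are available. Lean on these libraries where they do the work, as an engineer would, in place of code of your own. Each camera call takes 0.05 s, during which the arm holds its last target. There are 200 camera calls.

## Working session

There is one attempt and no reset: what is moved stays moved. The work goes in short steps, Python scripts to look and compute and a tool call to move; the robot and the scene stay as the last step left them, time stands still between calls to the robot, and variables do not carry over. Pictures are saved under pics/ and viewed, at most 10 in all, crops included, and the job is handed in when it is done.

Besides the shell and the picture viewer there is one more tool, called by a JSON object that holds its "api" and its "payload", one argument or row to a line. arm_command: Moves the arm, as the interface text tells. Its arguments: {"type":"object","properties":{"commands":{"type":"array","items":{"type":"number"}},"force":{"type":"number"}},"required":["commands"]}

```bash
mkdir -p pics; cat > h.py <<'E'
import numpy as np, cv2
from station import get_obs, read_camera, hand_in
def shot(name,fn,crop=None,scale=1):
    d=read_camera(name); im=d["img"][:,:,::-1]
    np.savez("pics/"+fn+".npz",K=d["camera_matrix"],P=d["pose"],img=d["img"])
    if crop: x0,y0,x1,y1=crop; im=im[y0:y1,x0:x1]
    im=cv2.resize(np.ascontiguousarray(im),None,fx=scale,fy=scale,interpolation=cv2.INTER_CUBIC)
    cv2.imwrite("pics/"+fn+".png",im); return d
def ray(d,u,v):
    K=d["K"] if "K" in d else d["camera_matrix"]; P=d["P"] if "P" in d else d["pose"]
    r=P[:3,:3]@np.linalg.solve(K,[u,v,1.]); return P[:3,3],r
def atz(d,u,v,z):
    o,r=ray(d,u,v); return o+r*(z-o[2])/r[2]
def tri(*obs):
    A=np.zeros((3,3));b=np.zeros(3)
    for d,u,v in obs:
        o,r=ray(d,u,v); r/=np.linalg.norm(r); M=np.eye(3)-np.outer(r,r);A+=M;b+=M@o
    return np.linalg.solve(A,b)
def proj(d,p):
    P=d["P"] if "P" in d else d["pose"];K=d["K"] if "K" in d else d["camera_matrix"]
    c=K@(P[:3,:3].T@(np.asarray(p)-P[:3,3])); return c[:2]/c[2]
def Rq(q):
    from scipy.spatial.transform import Rotation as R
    return R.from_quat([q[1],q[2],q[3],q[0]]).as_matrix()
def st():
    o=get_obs(); R=Rq(o["tool_rot"]); print(o["t"],np.round(o["eef_pos"],4),np.round(R.tolist(),3).tolist(),np.round(o["contact_force"],2),o["gripper_width"]); return o,R
def load(fn): return dict(np.load("pics/"+fn+".npz"))
E
python3 - <<'E'
from h import *
a=shot("top","top0"); b=shot("side","side0")
im=np.vstack([a["img"],b["img"]])[:,:,::-1]
cv2.imwrite("pics/both.png",cv2.resize(np.hstack([a["img"],b["img"]])[:,:,::-1],(800,300)))
st(); print(a["pose"],b["pose"],a["camera_matrix"])
E
```

```text
0.1 [0.292  0.608  0.2304] [[-0.901, 0.433, -0.001], [0.433, 0.901, -0.002], [-0.0, -0.002, -1.0]] [-0.4   0.39 -0.16] 1.0023668411076363
[[-0.01500657 -0.997654    0.0667929   0.47031953]
 [-0.99983828  0.01431023 -0.01089162 -0.03807985]
 [ 0.00991025 -0.06694554 -0.99770741  1.23889896]
 [ 0.          0.          0.          1.        ]] [[-0.98536513 -0.12148376  0.11957117  0.41896346]
 [-0.16985634  0.64095566 -0.74854838  0.75820235]
 [ 0.01429665 -0.75790339 -0.65221014  0.81977022]
 [ 0.          0.          0.          1.        ]] [[529.6761727    0.         282.2697251 ]
 [  0.         529.6761727  197.75724343]
 [  0.           0.           1.        ]]
```

View pics/top0.png

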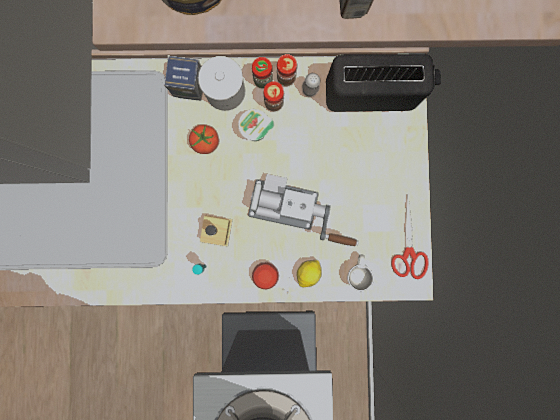

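View pics/side0.png

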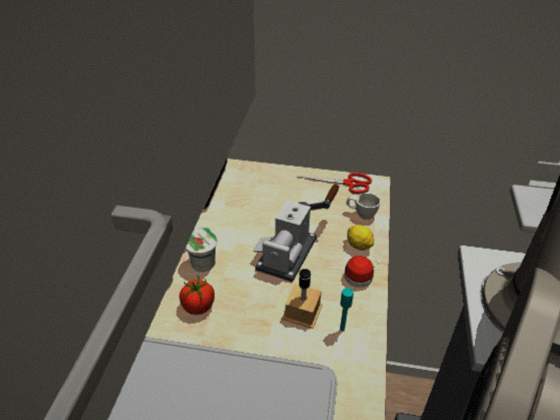

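Pin candidates are the black-headed pin in the wooden stand, at top (211,230) and side (305,279), and the turquoise look-alike at top (198,269) and side (346,298). I choose the black one. The roller block is at top (297,203), with two dots on its lid, and the crank grip is at (342,239). Next I check these in enlarged crops.

```bash
python3 - <<'E'
from h import *
a=load("top0")["img"][:,:,::-1];b=load("side0")["img"][:,:,::-1]
c=cv2.resize(a[165:285,185:365],(780,520),interpolation=cv2.INTER_CUBIC); cv2.imwrite("pics/c1.png",c)  # x4.333
c=cv2.resize(b[170:350,240:400],(711,800),interpolation=cv2.INTER_CUBIC); 
c=cv2.resize(b[175:345,240:400],(560,595),interpolation=cv2.INTER_CUBIC); cv2.imwrite("pics/c2.png",c)  # x3.5
E
```

```text
(no output)
```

View pics/c1.png

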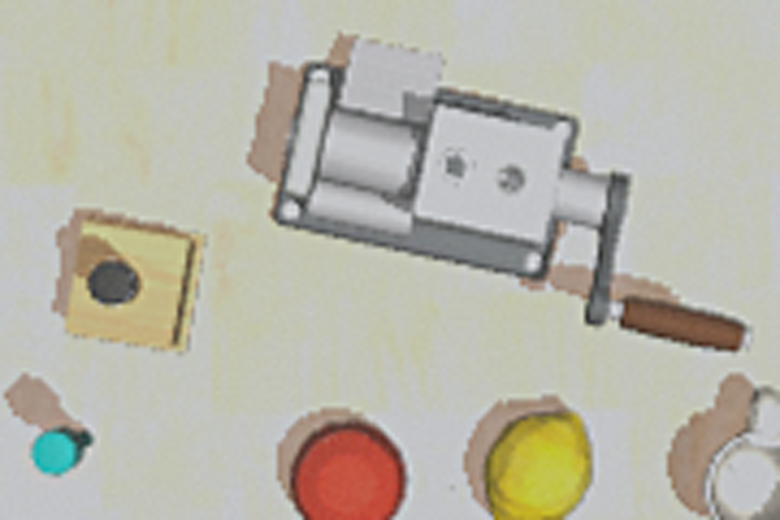

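View pics/c2.png

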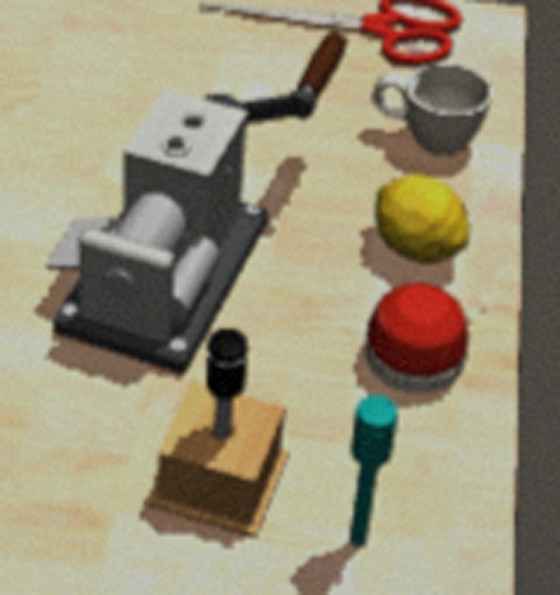

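```bash
python3 - <<'E'
from h import *
a=load("top0");b=load("side0")
T=lambda x,y:(185+x/4.3333,165+y/4.3333); S=lambda x,y:(240+x/3.5,175+y/3.5)
def two(n,t,s,z=None):
    print(n,tri((a,*T(*t)),(b,*S(*s))), atz(a,*T(*t),z) if z else '', atz(b,*S(*s),z) if z else '')
two("hole",(511,179),(195,122),.1)
two("cap",(456,165),(176,144),.1)
two("grip",(683,324),(326,66))
two("head",(113,282),(228,338),.117)
for n,p,z in [("c1",(432,103),.1),("c2",(573,128),.1),("c3",(548,243),.1),("c4",(413,215),.1),("tomato2",(350,483),.03),("lemon",(540,465),.03),("mug",(748,483),.04),("turq",(56,452),.1),("stand",(130,285),.045)]: print(n,atz(a,*T(*p),z))
E
```

```text
hole [ 0.52659834 -0.09497976  0.09644155] [ 0.52747224 -0.09471491  0.1       ] [ 0.52501687 -0.09081577  0.1       ]
cap [ 0.53405768 -0.06754993  0.10028847] [ 0.53483507 -0.06748929  0.1       ] [ 0.53333826 -0.06790289  0.1       ]
grip [ 0.45239546 -0.18051899  0.08569237]  
head [0.47885878 0.10118694 0.11539197] [0.47919328 0.10101348 0.117     ] [0.47837517 0.10266718 0.117     ]
c1 [ 0.56592393 -0.05603302  0.1       ]
c2 [ 0.55244141 -0.12604087  0.1       ]
c3 [ 0.49542041 -0.11251825  0.1       ]
c4 [ 0.51029437 -0.04575007  0.1       ]
tomato2 [ 0.37319381 -0.01123774  0.03      ]
lemon [ 0.38096825 -0.11073504  0.03      ]
mug [ 0.37073236 -0.21798202  0.04      ]
turq [0.39624135 0.13163468 0.1       ]
stand [0.4780784  0.10114658 0.045     ]
```

```bash
cat >> h.py <<'E'
from scipy.spatial.transform import Rotation as Ro
def go(p,ydeg=None):
    o=get_obs();R=Rq(o["tool_rot"])
    if ydeg is None: t=np.zeros(3)
    else:
        a=np.deg2rad(ydeg); y=np.array([np.cos(a),np.sin(a),0]); z=np.array([0,0,-1.]); x=np.cross(y,z)
        t=Ro.from_matrix(R.T@np.c_[x,y,z]).as_rotvec(degrees=True)
    print("t",round(o["t"],2),"pos",np.round(o["eef_pos"],4),"F",np.round(o["contact_force"],2),"w",round(o["gripper_width"],3),"-> shift",np.round(R.T@(np.asarray(p)-o["eef_pos"]),4),"rot",np.round(t,2))
E
python3 -c "
from h import *
go([.5,.2,.27],-12)"
```

```text
t 0.1 pos [0.292  0.608  0.2304] F [-0.4   0.39 -0.16] w 1.002 -> shift [-0.3641 -0.2778 -0.0391] rot [-8.000e-02  7.000e-02  7.635e+01]
```

{"api": "arm_command", "payload": {
  "commands": [-0.364,-0.278,-0.039,0,0,76.3,1,-0.364,-0.278,-0.039,0,0,76.3,1,-0.364,-0.278,-0.039,0,0,76.3,1,-0.364,-0.278,-0.039,0,0,76.3,1,-0.364,-0.278,-0.039,0,0,76.3,1,-0.364,-0.278,-0.039,0,0,76.3,1,-0.364,-0.278,-0.039,0,0,76.3,1,-0.364,-0.278,-0.039,0,0,76.3,1]
}}

```text
t: 0.9
eef_pos: [0.4734, 0.2512, 0.2653]
tool_rot: [-0.0, 0.736, 0.677, -0.0]
contact_force: [0.8, 0.7, -0.1]
gripper_width: 0.999
grasp_force: 0.0
```

```bash
python3 -c "
from h import *
go([.48,-.17,.27],-12)"
```

```text
t 0.9 pos [0.4734 0.2512 0.2653] F [ 0.82  0.68 -0.09] w 0.999 -> shift [-0.4192  0.0415 -0.0047] rot [-0.02 -0.    7.24]
```

{"api": "arm_command", "payload": {
  "commands": [-0.42,0.042,-0.005,0,0,7.2,0.55,-0.42,0.042,-0.005,0,0,7.2,0.55,-0.42,0.042,-0.005,0,0,7.2,0.55,-0.42,0.042,-0.005,0,0,7.2,0.55,-0.42,0.042,-0.005,0,0,7.2,0.55,-0.42,0.042,-0.005,0,0,7.2,0.55,-0.42,0.042,-0.005,0,0,7.2,0.55,-0.42,0.042,-0.005,0,0,7.2,0.55]
}}

```text
t: 1.7
eef_pos: [0.4815, -0.1484, 0.27]
tool_rot: [-0.0, 0.775, 0.632, 0.0]
contact_force: [0.9, 1.0, 0.1]
gripper_width: 0.552
grasp_force: 0.0
```

{"api": "arm_command", "payload": {
  "commands": [-0.04,0,0,0,0,0,0.55,-0.04,0,0,0,0,0,0.55,-0.04,0,0,0,0,0,0.55]
}}

```text
t: 2.0
eef_pos: [0.4735, -0.1864, 0.2697]
tool_rot: [-0.0, 0.776, 0.631, -0.0]
contact_force: [-0.4, 0.7, -0.1]
gripper_width: 0.546
grasp_force: 0.0
```

```bash
python3 -c "
from h import *
d=shot('wrist','w1',scale=1.4)
go([.454,-.181,.2],-12)
print(proj(d,[.527,-.0945,.1]),proj(d,[.453,-.1805,.087]))"
```

```text
t 2.05 pos [ 0.4739 -0.1851  0.2696] F [-0.31 -0.   -1.28] w 0.549 -> shift [-0.0001 -0.0203  0.0696] rot [-0.04 -0.03  0.4 ]
[323.61744655  70.3764558 ] [257.93390788 189.50803432]
```

View pics/w1.png

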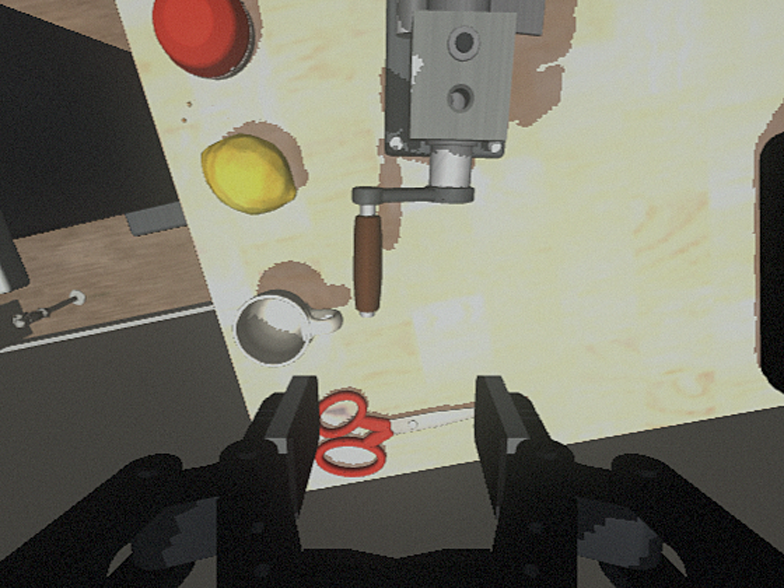

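```bash
python3 - <<'E'
from h import *
d=load("w1"); f=lambda x,y,z:np.round(atz(d,x/1.4,y/1.4,z),4)
print(d["P"][:3,3])
h=f(460,98,.1);c=f(464,42,.1);g1=f(368,212,.087);g2=f(367,309,.087)
print("hole",h,"cap",c,"grip",g1,g2,(g1+g2)/2,"handle",f(341,320,.03),f(325,335,.03))
for p in [(c-h),(g1-g2)]: print(np.linalg.norm(p),np.rad2deg(np.arctan2(-p[0],p[1])))
bl=f(411,138,.1);br=f(504,142,.1);tl=f(414,11,.1);tr=f(516,13,.1);print(bl,br,tl,tr)
for p in [tl-bl,tr-br]:print(np.linalg.norm(p),np.rad2deg(np.arctan2(-p[0],p[1])))
for p in [br-bl,tr-tl]:print(np.linalg.norm(p),np.rad2deg(np.arctan2(p[1],p[0])))
E
```

```text
[ 0.49022082 -0.11519506  0.41225205]
hole [ 0.5309 -0.095   0.1   ] cap [ 0.5379 -0.0672  0.1   ] grip [ 0.4649 -0.1481  0.087 ] [ 0.4502 -0.2101  0.087 ] [ 0.45755 -0.1791   0.087  ] handle [ 0.4213 -0.2314  0.03  ] [ 0.4059 -0.241   0.03  ]
0.028667751917442016 -14.133190548862935
0.06371883551980528 -13.338346905921473
[ 0.4995 -0.1105  0.1   ] [ 0.5518 -0.1237  0.1   ] [ 0.5139 -0.0466  0.1   ] [ 0.5679 -0.0589  0.1   ]
0.06550244270254355 -12.699584489597386
0.06677012805139736 -13.952995027397302
0.05394005932514346 -14.165055704844795
0.055383120172124586 -12.8317790425301
```

```bash
python3 -c "
from h import *
go([.455,-.180,.071],-13.5)"
```

```text
t 2.05 pos [ 0.4739 -0.1851  0.2696] F [-0.31 -0.   -1.28] w 0.549 -> shift [ 0.0011 -0.0194  0.1986] rot [-0.04 -0.03  1.9 ]
```

{"api": "arm_command", "payload": {
  "commands": [0.001,-0.0195,0.05,0,0,1.9,0.55,0.001,-0.0195,0.1,0,0,1.9,0.55,0.001,-0.0195,0.15,0,0,1.9,0.55,0.001,-0.0195,0.18,0,0,1.9,0.55,0.001,-0.0195,0.198,0,0,1.9,0.55,0.001,-0.0195,0.198,0,0,1.9,0.55]
}}

```text
t: 2.65
eef_pos: [0.4536, -0.1784, 0.0695]
tool_rot: [-0.002, 0.784, 0.62, -0.002]
contact_force: [0.7, -0.4, 1.6]
gripper_width: 0.55
grasp_force: 0.0
```

{"api": "arm_command", "payload": {
  "commands": [0,0,0,0,0,0,0.1,0,0,0,0,0,0,0.1,0,0,0,0,0,0,0.1,0,0,0,0,0,0,0.1,0,0,0,0,0,0,0.1,0,0,0,0,0,0,0.1],
  "force": 30
}}

```text
t: 3.25
eef_pos: [0.4552, -0.1803, 0.0722]
tool_rot: [-0.0, 0.785, 0.619, 0.0]
contact_force: [-2.1, 4.0, 3.8]
gripper_width: 0.2
grasp_force: 29.5
```

```bash
python3 -c "
from h import *
go([.455,-.180,.071],-13.5)
d=shot('side','s1',(280,150,400,240),6)"
```

```text
t 3.25 pos [ 0.4552 -0.1803  0.0722] F [-2.13  4.03  3.75] w 0.2 -> shift [ 0.0002 -0.0002  0.0012] rot [-0.01 -0.05  0.01]
```

View pics/s1.png

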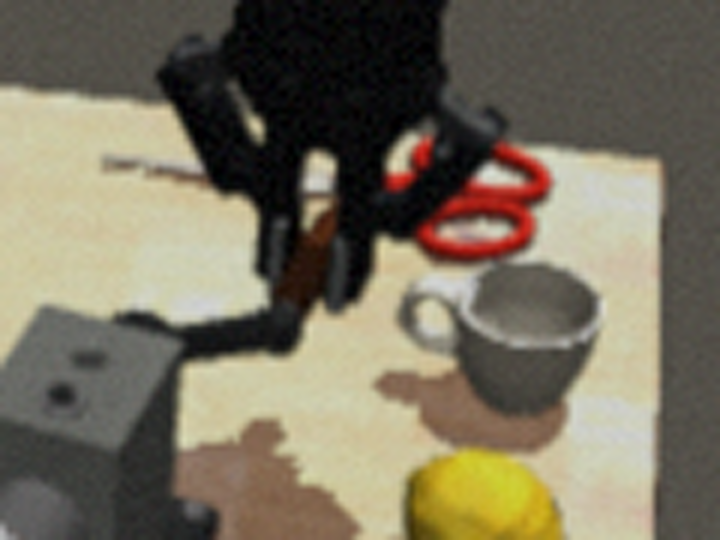

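The grip is held between the pads, at width 0.2 (about 17 mm). Now I swing it along the arc in small steps, watching the tangential force.

{"api": "arm_command", "payload": {
  "commands": [0,0.0015,-0.0026,0,0,0,0.1,0,0.0032,-0.0051,0,0,0,0.1,0,0.005,-0.0075,0,0,0,0.1,0,0.0069,-0.0098,0,0,0,0.1,0,0.009,-0.0121,0,0,0,0.1,0,0.011,-0.0142,0,0,0,0.1]
}}

```text
t: 3.9
eef_pos: [0.4643, -0.1824, 0.0856]
tool_rot: [-0.002, 0.785, 0.619, -0.001]
contact_force: [-4.3, 5.8, -0.9]
gripper_width: 0.202
grasp_force: 29.5
```

```bash
cat >> h.py <<'E'
def arc(dth,n=2,c=None):
    """force split and next rows; angle from estimated axis"""
    o=get_obs();R=Rq(o["tool_rot"]);p=o["eef_pos"]; a=np.deg2rad(-13.5);ex=np.array([np.cos(a),np.sin(a),0])
    ax=np.array([.5057,-.1922,.060]) if c is None else np.array(c)
    v=np.array(p)+[0,0,.019]-ax; X=v@ex;Z=v[2]; th=np.arctan2(X,Z)
    F=np.array(o["contact_force"]);fx=F@ex
    print("t",round(o["t"],2),"pos",np.round(p,4),"X,Z",round(X,4),round(Z,4),"r",round(np.hypot(X,Z),4),"th",round(th,3),"F",np.round(F,1),"Ftan",round(-(fx*np.cos(th)-F[2]*np.sin(th)),2),"Frad",round(fx*np.sin(th)+F[2]*np.cos(th),2))
E
python3 -c "
from h import *
arc(0)"
```

```text
t 3.9 pos [ 0.4643 -0.1824  0.0856] X,Z -0.0425 0.0446 r 0.0616 th -0.762 F [-4.3  5.8 -0.9] Ftan 4.63 Frad 3.15
```

{"api": "arm_command", "payload": {
  "commands": [0,0.0022,-0.002,0,0,0,0.1,0,0.0045,-0.0039,0,0,0,0.1,0,0.0045,-0.0039,0,0,0,0.1]
}}

```text
t: 4.2
eef_pos: [0.4687, -0.1834, 0.0897]
tool_rot: [-0.002, 0.785, 0.619, -0.001]
contact_force: [-5.3, 6.5, 3.0]
gripper_width: 0.198
grasp_force: 30.0
```

```bash
python3 -c "
from h import *
arc(0)"
```

```text
t 4.2 pos [ 0.4687 -0.1834  0.0897] X,Z -0.038 0.0487 r 0.0618 th -0.662 F [-5.3  6.5  3. ] Ftan 3.41 Frad 6.47
```

{"api": "arm_command", "payload": {
  "commands": [0,0.0012,-0.0009,0,0,0,0.1,0,0.0024,-0.0018,0,0,0,0.1,0,0.0024,-0.0018,0,0,0,0.1]
}}

```text
t: 4.5
eef_pos: [0.4707, -0.1839, 0.0914]
tool_rot: [-0.002, 0.785, 0.619, -0.001]
contact_force: [-7.0, 6.0, 3.9]
gripper_width: 0.194
grasp_force: 30.0
```

```bash
python3 -c "
from h import *
arc(0)"
```

```text
t 4.5 pos [ 0.4707 -0.1839  0.0914] X,Z -0.0359 0.0504 r 0.0619 th -0.619 F [-7.   6.   3.9] Ftan 4.42 Frad 7.89
```

{"api": "arm_command", "payload": {
  "commands": [0,0.0012,-0.0008,0,0,0,0.1,0,0.0025,-0.0017,0,0,0,0.1,0,0.0025,-0.0017,0,0,0,0.1]
}}

```text
t: 4.8
eef_pos: [0.4731, -0.1844, 0.0932]
tool_rot: [-0.002, 0.785, 0.619, -0.001]
contact_force: [-6.5, 5.4, 4.0]
gripper_width: 0.197
grasp_force: 30.2
```

```bash
python3 -c "
from h import *
arc(0)"
```

```text
t 4.8 pos [ 0.4731 -0.1844  0.0932] X,Z -0.0335 0.0522 r 0.062 th -0.571 F [-6.5  5.4  4. ] Ftan 4.2 Frad 7.42
```

{"api": "arm_command", "payload": {
  "commands": [0,0.001,-0.0012,0,0,0,0.1,0,0.0021,-0.0024,0,0,0,0.1,0,0.0021,-0.0024,0,0,0,0.1]
}}

```text
t: 5.1
eef_pos: [0.4764, -0.1852, 0.0957]
tool_rot: [-0.001, 0.785, 0.619, -0.0]
contact_force: [-2.4, 5.8, -0.1]
gripper_width: 0.197
grasp_force: 29.6
```

```bash
python3 -c "
from h import *
arc(0)"
```

```text
t 5.1 pos [ 0.4764 -0.1852  0.0957] X,Z -0.0302 0.0547 r 0.0624 th -0.504 F [-2.4  5.8 -0.1] Ftan 3.25 Frad 1.71
```

{"api": "arm_command", "payload": {
  "commands": [0,0.0014,-0.0007,0,0,0,0.1,0,0.0027,-0.0014,0,0,0,0.1,0,0.0027,-0.0014,0,0,0,0.1]
}}

```text
t: 5.4
eef_pos: [0.4788, -0.1858, 0.097]
tool_rot: [-0.001, 0.785, 0.619, -0.0]
contact_force: [-4.0, 6.1, 1.7]
gripper_width: 0.196
grasp_force: 29.7
```

```bash
python3 -c "
from h import *
arc(0)"
```

```text
t 5.4 pos [ 0.4788 -0.1858  0.097 ] X,Z -0.0277 0.056 r 0.0625 th -0.459 F [-4.   6.1  1.7] Ftan 4.0 Frad 3.82
```

{"api": "arm_command", "payload": {
  "commands": [0,0.0013,-0.0008,0,0,0,0.1,0,0.0026,-0.0016,0,0,0,0.1,0,0.0026,-0.0016,0,0,0,0.1]
}}

```text
t: 5.7
eef_pos: [0.4816, -0.1864, 0.0986]
tool_rot: [-0.001, 0.785, 0.619, -0.0]
contact_force: [-2.3, 5.1, -0.9]
gripper_width: 0.197
grasp_force: 29.5
```

```bash
python3 -c "
from h import *
arc(0)"
```

```text
t 5.7 pos [ 0.4816 -0.1864  0.0986] X,Z -0.0248 0.0576 r 0.0627 th -0.406 F [-2.3  5.1 -0.9] Ftan 3.45 Frad 0.51
```

{"api": "arm_command", "payload": {
  "commands": [0,0.0014,-0.0007,0,0,0,0.1,0,0.0027,-0.0013,0,0,0,0.1,0,0.0027,-0.0013,0,0,0,0.1]
}}

```text
t: 6.0
eef_pos: [0.4842, -0.187, 0.0999]
tool_rot: [-0.001, 0.785, 0.619, -0.0]
contact_force: [-2.7, 5.3, -2.4]
gripper_width: 0.199
grasp_force: 29.5
```

```bash
python3 -c "
from h import *
arc(0)"
```

```text
t 6.0 pos [ 0.4842 -0.187   0.0999] X,Z -0.0221 0.0589 r 0.0629 th -0.359 F [-2.7  5.3 -2.4] Ftan 4.46 Frad -0.94
```

{"api": "arm_command", "payload": {
  "commands": [0,0.0014,-0.0005,0,0,0,0.1,0,0.0028,-0.001,0,0,0,0.1,0,0.0028,-0.001,0,0,0,0.1]
}}

```text
t: 6.3
eef_pos: [0.487, -0.1876, 0.1009]
tool_rot: [-0.001, 0.785, 0.619, -0.0]
contact_force: [-2.8, 5.7, 0.3]
gripper_width: 0.197
grasp_force: 29.6
```

```bash
python3 -c "
from h import *
arc(0)"
```

```text
t 6.3 pos [ 0.487  -0.1876  0.1009] X,Z -0.0193 0.0599 r 0.0629 th -0.311 F [-2.8  5.7  0.3] Ftan 3.77 Frad 1.52
```

{"api": "arm_command", "payload": {
  "commands": [0,0.0014,-0.0004,0,0,0,0.1,0,0.0029,-0.0008,0,0,0,0.1,0,0.0029,-0.0008,0,0,0,0.1]
}}

```text
t: 6.6
eef_pos: [0.4899, -0.1883, 0.1019]
tool_rot: [-0.001, 0.785, 0.619, -0.0]
contact_force: [-2.5, 6.2, 2.0]
gripper_width: 0.199
grasp_force: 29.7
```

```bash
python3 -c "
from h import *
arc(0)"
```

```text
t 6.6 pos [ 0.4899 -0.1883  0.1019] X,Z -0.0163 0.0609 r 0.063 th -0.261 F [-2.5  6.2  2. ] Ftan 3.26 Frad 2.96
```

{"api": "arm_command", "payload": {
  "commands": [0,0.0014,-0.0005,0,0,0,0.1,0,0.0029,-0.0011,0,0,0,0.1,0,0.0029,-0.0011,0,0,0,0.1]
}}

```text
t: 6.9
eef_pos: [0.4927, -0.189, 0.1028]
tool_rot: [-0.001, 0.785, 0.619, -0.0]
contact_force: [-2.1, 4.9, -1.4]
gripper_width: 0.202
grasp_force: 29.5
```

```bash
python3 -c "
from h import *
arc(0)"
```

```text
t 6.9 pos [ 0.4927 -0.189   0.1028] X,Z -0.0134 0.0618 r 0.0632 th -0.213 F [-2.1  4.9 -1.4] Ftan 3.42 Frad -0.7
```

{"api": "arm_command", "payload": {
  "commands": [0,0.0015,-0.0004,0,0,0,0.1,0,0.003,-0.0008,0,0,0,0.1,0,0.003,-0.0008,0,0,0,0.1]
}}

```text
t: 7.2
eef_pos: [0.4956, -0.1896, 0.1034]
tool_rot: [-0.001, 0.785, 0.619, -0.0]
contact_force: [-1.5, 5.9, -1.8]
gripper_width: 0.198
grasp_force: 29.4
```

```bash
python3 -c "
from h import *
arc(0)"
```

```text
t 7.2 pos [ 0.4956 -0.1896  0.1034] X,Z -0.0104 0.0624 r 0.0633 th -0.165 F [-1.5  5.9 -1.8] Ftan 3.1 Frad -1.31
```

-0.16 → -0.11 → -0.06.

{"api": "arm_command", "payload": {
  "commands": [0,0.0015,-0.0002,0,0,0,0.1,0,0.003,-0.0004,0,0,0,0.1,0,0.003,-0.0004,0,0,0,0.1]
}}

```text
t: 7.5
eef_pos: [0.4986, -0.1903, 0.104]
tool_rot: [-0.001, 0.785, 0.619, -0.0]
contact_force: [-1.1, 5.8, -0.6]
gripper_width: 0.197
grasp_force: 29.5
```

```bash
python3 -c "
from h import *
arc(0)"
```

```text
t 7.5 pos [ 0.4986 -0.1903  0.104 ] X,Z -0.0073 0.063 r 0.0634 th -0.116 F [-1.1  5.8 -0.6] Ftan 2.5 Frad -0.27
```

{"api": "arm_command", "payload": {
  "commands": [0,0.0015,-0.0001,0,0,0,0.1,0,0.003,-0.0002,0,0,0,0.1,0,0.003,-0.0002,0,0,0,0.1]
}}

```text
t: 7.8
eef_pos: [0.5017, -0.191, 0.1043]
tool_rot: [-0.001, 0.785, 0.619, -0.0]
contact_force: [-2.7, 5.3, 0.8]
gripper_width: 0.198
grasp_force: 29.6
```

```bash
python3 -c "
from h import *
arc(0)"
```

```text
t 7.8 pos [ 0.5017 -0.191   0.1043] X,Z -0.0042 0.0633 r 0.0634 th -0.066 F [-2.7  5.3  0.8] Ftan 3.81 Frad 1.0
```

{"api": "arm_command", "payload": {
  "commands": [0,0.0015,-0.0001,0,0,0,0.1,0,0.003,-0.0002,0,0,0,0.1,0,0.003,-0.0002,0,0,0,0.1]
}}

```text
t: 8.1
eef_pos: [0.5042, -0.1916, 0.1044]
tool_rot: [-0.001, 0.785, 0.619, -0.0]
contact_force: [-3.4, 6.1, 1.9]
gripper_width: 0.198
grasp_force: 29.7
```

```bash
python3 -c "
from h import *
arc(0)"
```

```text
t 8.1 pos [ 0.5042 -0.1916  0.1044] X,Z -0.0016 0.0634 r 0.0634 th -0.026 F [-3.4  6.1  1.9] Ftan 4.69 Frad 2.02
```

{"api": "arm_command", "payload": {
  "commands": [0,0.0015,0,0,0,0,0.1,0,0.003,0,0,0,0,0.1,0,0.003,0,0,0,0,0.1]
}}

```text
t: 8.4
eef_pos: [0.5066, -0.1922, 0.1044]
tool_rot: [-0.002, 0.785, 0.619, -0.0]
contact_force: [-5.0, 6.6, 2.7]
gripper_width: 0.199
grasp_force: 30.0
```

```bash
python3 -c "
from h import *
arc(0)"
```

```text
t 8.4 pos [ 0.5066 -0.1922  0.1044] X,Z 0.0008 0.0634 r 0.0634 th 0.013 F [-5.   6.6  2.7] Ftan 6.4 Frad 2.63
```

The tangential force is rising and the tool lags behind its command. One small step more should tell.

{"api": "arm_command", "payload": {
  "commands": [0,0.001,0,0,0,0,0.1,0,0.002,0,0,0,0,0.1,0,0.002,0,0,0,0,0.1]
}}

```text
t: 8.7
eef_pos: [0.5079, -0.1925, 0.1043]
tool_rot: [-0.002, 0.785, 0.619, -0.001]
contact_force: [-5.4, 7.7, 4.4]
gripper_width: 0.201
grasp_force: 30.2
```

```bash
python3 -c "
from h import *
arc(0)"
```

```text
t 8.7 pos [ 0.5079 -0.1925  0.1043] X,Z 0.0022 0.0633 r 0.0634 th 0.035 F [-5.4  7.7  4.4] Ftan 7.24 Frad 4.1
```

The stop is felt: the force rose from about 3.3 to 7.2 N near crank angle -0.03. I let go here, lift clear and verify.

{"api": "arm_command", "payload": {
  "commands": [0,-0.0005,0,0,0,0,0.55,0,-0.001,0,0,0,0,0.55,0,-0.001,0,0,0,0,0.55,0,-0.001,0,0,0,0,0.55,0,-0.001,-0.03,0,0,0,0.55,0,-0.001,-0.07,0,0,0,0.55,0,-0.001,-0.1,0,0,0,0.55,0,-0.001,-0.12,0,0,0,0.55]
}}

```text
t: 9.5
eef_pos: [0.5096, -0.1946, 0.2273]
tool_rot: [0.001, 0.786, 0.619, 0.001]
contact_force: [0.7, -0.0, 1.1]
gripper_width: 0.548
grasp_force: 0.0
```

```bash
python3 -c "
from h import *
go([.479,.102,.22],-13.5)
d=shot('wrist','w2')
im=d['img'][:,:,::-1]
cv2.imwrite('pics/w2.png',cv2.resize(np.ascontiguousarray(im),(784,588)))
for a in [-.1,-.03,.05,.12]:
  e=np.array([.972,-.233,0]);print(a,1.4*proj(d,np.array([.507,-.1922,.06])+.06*(np.sin(a)*e+np.cos(a)*np.array([0,0,1]))))"
```

```text
t 9.5 pos [ 0.5096 -0.1946  0.2273] F [ 0.69 -0.02  1.06] w 0.548 -> shift [ 0.2812 -0.0993  0.0069] rot [ 0.2   0.   -0.06]
-0.1 [374.30788146 297.1900555 ]
-0.03 [382.57250382 297.32006271]
0.05 [392.05998144 297.27290601]
0.12 [400.32264425 297.06085311]
```

View pics/w2.png

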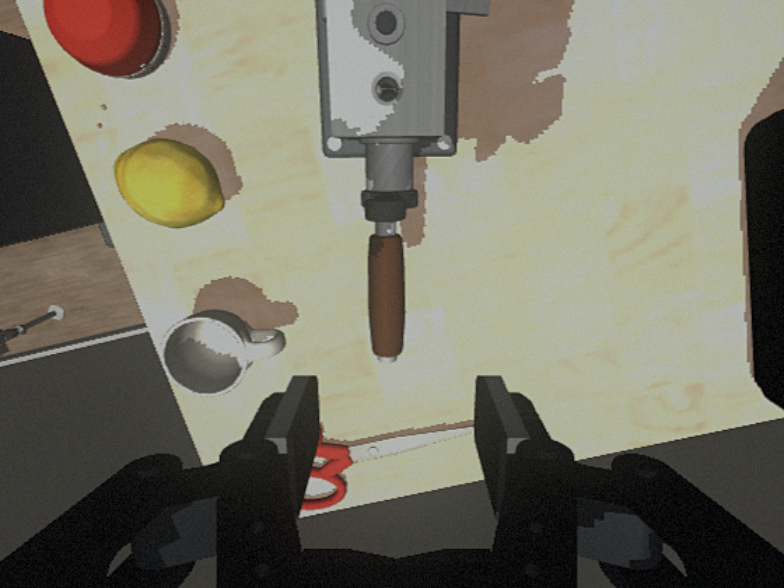

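{"api": "arm_command", "payload": {
  "commands": [0.04,-0.02,-0.03,0,0,0,0.55,0.09,-0.03,-0.03,0,0,0,0.55,0.14,-0.05,-0.03,0,0,0,0.55,0.18,-0.07,-0.03,0,0,0,0.55,0.22,-0.09,-0.03,0,0,0,0.55,0.24,-0.099,-0.03,0,0,0,0.55,0.24,-0.099,-0.03,0,0,0,0.55]
}}

```text
t: 10.25
eef_pos: [0.4679, 0.0665, 0.2545]
tool_rot: [-0.0, 0.783, 0.622, 0.0]
contact_force: [0.4, 0.2, -0.0]
gripper_width: 0.549
grasp_force: 0.0
```

```bash
python3 -c "
from h import *
d=shot('wrist','w3')
im=d['img'][:,:,::-1]
cv2.imwrite('pics/w3.png',cv2.resize(np.ascontiguousarray(im),(784,588)))
go([.479,.1015,.088],-13.5)
print(1.4*proj(d,[.479,.1015,.117]))
e=load('w2');print('hole',atz(e,387/1.4,90/1.4,.1),'P',e['P'][:3,3])"
```

```text
t 10.3 pos [0.4684 0.064  0.2546] F [-0.11 -0.93  0.47] w 0.552 -> shift [0.0389 0.0017 0.1666] rot [ 0.01 -0.01  0.18]
[398.52956185 220.39714087]
hole [ 0.5309423  -0.09581854  0.1       ] P [ 0.52806133 -0.12371414  0.36979101]
```

View pics/w3.png

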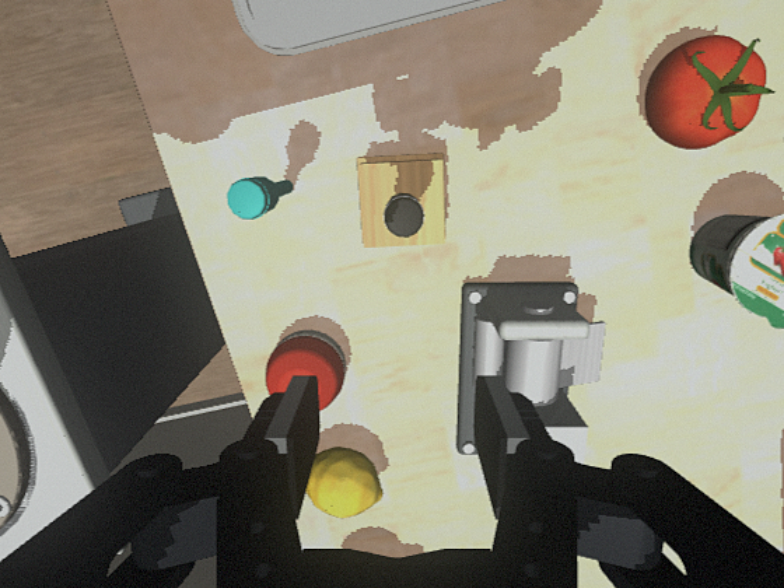

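```bash
python3 -c "
from h import *
d=load('w3'); p=atz(d,404/1.4,215/1.4,.117); print(p); go([p[0]-.0005,p[1]-.0005,.088],-13.5)"
```

```text
[0.48253906 0.10365734 0.117     ]
t 10.3 pos [0.4684 0.064  0.2546] F [-0.11 -0.93  0.47] w 0.552 -> shift [0.0413 0.0042 0.1666] rot [ 0.01 -0.01  0.18]
```

The stand's pin head is at (404,215) in the wrist view, with turquoise at (250,198) well clear. I descend onto the black head and grip it high.

{"api": "arm_command", "payload": {
  "commands": [0.041,0.004,0.02,0,0,0,0.55,0.041,0.004,0.07,0,0,0,0.55,0.041,0.004,0.11,0,0,0,0.55,0.041,0.004,0.14,0,0,0,0.55,0.041,0.004,0.16,0,0,0,0.55,0.041,0.004,0.1665,0,0,0,0.55,0.041,0.004,0.1665,0,0,0,0.55]
}}

```text
t: 11.0
eef_pos: [0.4821, 0.1, 0.0878]
tool_rot: [0.0, 0.786, 0.618, -0.001]
contact_force: [-0.2, 0.1, -0.3]
gripper_width: 0.55
grasp_force: 0.0
```

{"api": "arm_command", "payload": {
  "commands": [0,0,0,0,0,0,0.1,0,0,0,0,0,0,0.1,0,0,0,0,0,0,0.1,0,0,0,0,0,0,0.1,0,0,0,0,0,0,0.1,0,0,0,0,0,0,0.1],
  "force": 50
}}

```text
t: 11.6
eef_pos: [0.4827, 0.102, 0.0895]
tool_rot: [0.0, 0.785, 0.619, 0.001]
contact_force: [-2.2, -0.4, 6.1]
gripper_width: 0.239
grasp_force: 48.6
```

```bash
python3 -c "
from h import *
go([.482,.103,.25],-13.5)"
```

```text
t 11.6 pos [0.4827 0.102  0.0895] F [-2.21 -0.41  6.11] w 0.239 -> shift [ 0.0011 -0.0007 -0.1605] rot [ 0.07 -0.09 -0.  ]
```

{"api": "arm_command", "payload": {
  "commands": [0,0,-0.015,0,0,0,0.1,0,0,-0.04,0,0,0,0.1,0,0,-0.07,0,0,0,0.1,0,0,-0.1,0,0,0,0.1,0,0,-0.13,0,0,0,0.1,0,0,-0.145,0,0,0,0.1,0,0,-0.145,0,0,0,0.1]
}}

```text
t: 12.3
eef_pos: [0.4836, 0.1021, 0.236]
tool_rot: [0.0, 0.785, 0.619, 0.003]
contact_force: [-0.2, 0.3, -1.3]
gripper_width: 0.241
grasp_force: 49.0
```

```bash
python3 -c "
from h import *
go([.53,-.0955,.225],-13.5)"
```

```text
t 12.3 pos [0.4836 0.1021 0.236 ] F [-0.22  0.31 -1.27] w 0.241 -> shift [-0.1814  0.0912  0.0106] rot [ 0.24 -0.25 -0.01]
```

{"api": "arm_command", "payload": {
  "commands": [-0.02,0.01,0,0,0,0,0.1,-0.05,0.025,0,0,0,0,0.1,-0.08,0.04,0,0,0,0,0.1,-0.11,0.055,0,0,0,0,0.1,-0.14,0.07,0.002,0,0,0,0.1,-0.165,0.083,0.006,0,0,0,0.1,-0.178,0.09,0.01,0,0,0,0.1,-0.1814,0.091,0.0106,0,0,0,0.1]
}}

```text
t: 13.1
eef_pos: [0.5273, -0.0981, 0.2215]
tool_rot: [-0.0, 0.786, 0.618, -0.001]
contact_force: [0.1, 0.2, -1.0]
gripper_width: 0.234
grasp_force: 49.0
```

{"api": "arm_command", "payload": {
  "commands": [0,0,0,0,0,0,0.1,0,0,0,0,0,0,0.1]
}}

```text
t: 13.3
eef_pos: [0.5279, -0.0947, 0.2223]
tool_rot: [-0.0, 0.785, 0.62, -0.0]
contact_force: [0.4, 0.6, 0.1]
gripper_width: 0.241
grasp_force: 49.0
```

```bash
python3 -c "
from h import *
go([.53,-.0955,.225],-13.5)
w=shot('wrist','w4'); s=shot('side','s4')
W=w['img'][100:420,130:430,::-1]; S=s['img'][100:260,220:370,::-1]
W=cv2.resize(np.ascontiguousarray(W),(375,400)); S=cv2.resize(np.ascontiguousarray(S),(420,448))
c=np.zeros((448,795,3),np.uint8); c[:400,:375]=W; c[:,375:]=S; cv2.imwrite('pics/ws4.png',c)"
```

```text
t 13.3 pos [ 0.5279 -0.0947  0.2223] F [0.41 0.56 0.09] w 0.241 -> shift [-0.0003  0.0023 -0.0027] rot [-0.04 -0.03  0.07]
```

View pics/ws4.png

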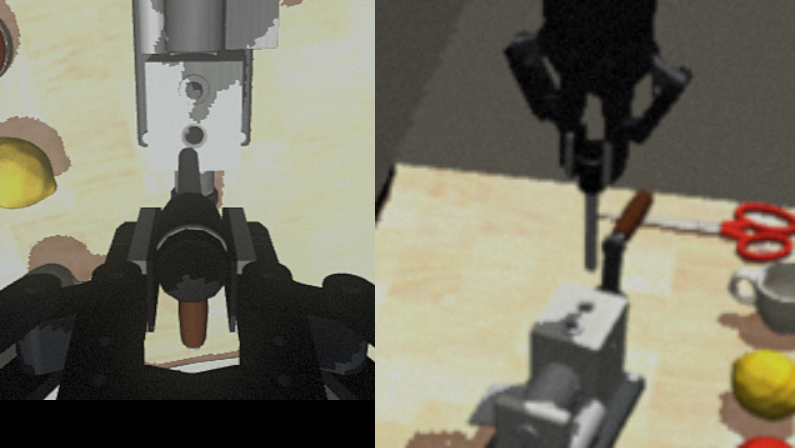

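```bash
python3 - <<'E'
from h import *
d=load("w4"); o=get_obs(); R=Rq(o["tool_rot"]); p=np.array(o["eef_pos"])
g=cv2.cvtColor(d["img"],cv2.COLOR_RGB2GRAY)
print(g[200:236:2,262:304:2])
tip=atz(d,279.6,221.5,p[2]-.0845); hole=atz(d,285.6,207.8,.1)
print("tip",tip,"hole",hole,"tool shift",R.T@(hole-tip), "tcp-tip",p-tip, 'proj of TCP-axis tip',proj(d,p+[0,0,-.0845]),proj(d,p+[0,0,-.01]))
s=load("s4"); print("side: tip",tri((d,279.6,221.5),(s,220+(591-375)/2.8,100+267/2.8)),'hole',atz(s,220+(587-375)/2.8,100+308/2.8,.1))
E
```

```text
[[196 197 195 194 194 195 197 197 195 162 155 156 168 168 177 198 198 201
  193 193 193]
 [199 194 191 197 197 193 194 197 153 137  60  68  70  62 130 171 197 195
  192 197 197]
 [194 198 197 193 195 198 197 170 154 129  78  78  76  79  67 144 171 197
  195 197 197]
 [197 198 192 194 196 198 199 147 122 125  77  79  80  72  74  88 159 201
  196 196 196]
 [196 195 193 193 194 194 194 151  91  77  76  77  75  73  76  74 164 191
  199 193 197]
 [199 196 194 198 192 198 192 147  95  75  74  72  74  74  68 112 155 194
  199 191 193]
 [195 196 191 194 193 193 196 141 133  76  79  70  75  76  67 156 165 196
  195 196 196]
 [194 197 198 196 194 195 196 187 145 142  88  73  74  76 143 154 190 196
  196 193 193]
 [197 194 192 196 197 197 193 198 187 148 148 154 159 156 152 195 200 197
  194 197 194]
 [193 199 192 198 194 195 197 200 112  84  79 135 163 180 201 197 196 198
  191 196 194]
 [193 198 193 194 195 200 168  59  68  70  71  62 155 202 196 195 196 195
  194 195 196]
 [198 196 196 194 193 201  52  70  75  72  70  79  57 166 197 194 195 191
  193 195 195]
 [194 195 197 197 197 171  59  70  76  72  73  73  68 161 194 192 195 198
  195 195 195]
 [201 192 197 196 196 164  62  69  70  76  71  71  69 154 198 192 199 194
  196 194 194]
 [196 195 195 194 197 163  63  70  72  73  68  76  74 125 204 193 193 196
  193 195 194]
 [195 194 194 196 195 165  60  71  71  74  74  68  71  96 203 196 192 193
  194 197 198]
 [197 195 193 194 197 162  66  72  72  73  71  74  69  98 203 195 193 197
  195 197 196]
 [194 201 193 196 198 152  66  70  71  69  70  66  70  68 205 196 197 193
  193 196 195]]
tip [ 0.52773739 -0.09243135  0.13811759] hole [ 0.53144025 -0.09453909  0.1       ] tool shift [-0.00121466  0.0040986   0.03811601] tcp-tip [ 0.00034582 -0.00219352  0.0845    ] proj of TCP-axis tip [280.91274425 224.51982813] [279.78950776 274.73855769]
side: tip [ 0.52564094 -0.09304896  0.13811314] hole [ 0.52494426 -0.09033778  0.1       ]
```

```bash
python3 - <<'E'
from h import *
d=load("w4"); o=get_obs(); R=Rq(o["tool_rot"]); p=np.array(o["eef_pos"])
tip=atz(d,280.4,225,p[2]-.0845); hole=atz(d,285.4,208,.1)
print(tip,hole,"tool shift",R.T@(hole-tip))
E
```

```text
[ 0.52768274 -0.09486592  0.13811759] [ 0.53125903 -0.09465515  0.1       ] tool shift [0.00101139 0.00343811 0.03811747]
```

{"api": "arm_command", "payload": {
  "commands": [0.0005,0.002,0.01,0,0,0,0.1,0.001,0.0034,0.02,0,0,0,0.1,0.001,0.0034,0.028,0,0,0,0.1,0.001,0.0034,0.028,0,0,0,0.1,0.001,0.0034,0.028,0,0,0,0.1]
}}

```text
t: 13.9
eef_pos: [0.5314, -0.0959, 0.1943]
tool_rot: [-0.0, 0.785, 0.619, -0.0]
contact_force: [-0.2, -0.4, -1.0]
gripper_width: 0.235
grasp_force: 49.0
```

```bash
python3 - <<'E'
from h import *
go([.53,-.095,.19],-13.5)
d=shot("wrist","w5",(240,160,330,260),6)
o=get_obs();p=np.array(o["eef_pos"]); print(proj(d,p+[0,0,-.0845]),proj(d,[.5313,-.0947,.1]))
E
```

```text
t 13.9 pos [ 0.5314 -0.0959  0.1943] F [-0.19 -0.4  -1.03] w 0.235 -> shift [ 0.0006 -0.0015  0.0043] rot [-0.05  0.03 -0.02]
[281.04984765 224.70065527] [280.17010369 218.45535217]
```

View pics/w5.png

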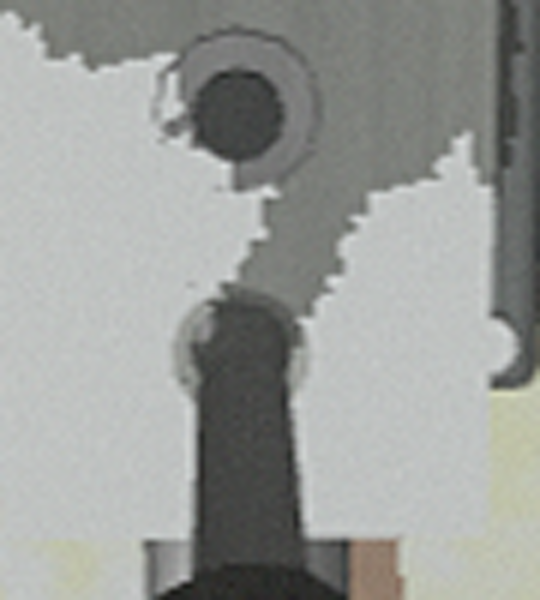

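```bash
python3 - <<'E'
from h import *
d=load("w5"); o=get_obs(); R=Rq(o["tool_rot"]); p=np.array(o["eef_pos"])
tip=atz(d,280.8,224.7,p[2]-.0845); hole=atz(d,280.4,218.7,.1)
edge=atz(d,280.8,160+303/6,p[2]-.0845)
print(tip,hole,"tool shift",R.T@(hole-tip),"edge",R.T@(edge-tip))
E
```

```text
[ 0.53151483 -0.09592605  0.11015205] [ 0.53141001 -0.09490386  0.1       ] tool shift [ 0.00097117 -0.00034051  0.01015189] edge [ 9.56815450e-03  1.90247711e-05 -1.73270287e-06]
```

{"api": "arm_command", "payload": {
  "commands": [0.0004,-0.0003,0.003,0,0,0,0.1,0.0004,-0.0003,0.006,0,0,0,0.1,0.0004,-0.0003,0.009,0,0,0,0.1,0.0004,-0.0003,0.012,0,0,0,0.1,0.0004,-0.0003,0.015,0,0,0,0.1,0.0004,-0.0003,0.015,0,0,0,0.1]
}}

```text
t: 14.55
eef_pos: [0.5311, -0.0953, 0.1792]
tool_rot: [-0.0, 0.785, 0.619, -0.0]
contact_force: [-0.2, 0.1, -1.0]
gripper_width: 0.24
grasp_force: 49.0
```

{"api": "arm_command", "payload": {
  "commands": [0,0,0.003,0,0,0,0.1,0,0,0.006,0,0,0,0.1,0,0,0.009,0,0,0,0.1,0,0,0.009,0,0,0,0.1]
}}

```text
t: 14.95
eef_pos: [0.5316, -0.0954, 0.1704]
tool_rot: [0.0, 0.785, 0.619, 0.0]
contact_force: [1.3, -0.5, -1.5]
gripper_width: 0.243
grasp_force: 48.9
```

{"api": "arm_command", "payload": {
  "commands": [0,0,0.002,0,0,0,0.1,0,0,0.004,0,0,0,0.1,0,0,0.006,0,0,0,0.1,0,0,0.008,0,0,0,0.1,0,0,0.008,0,0,0,0.1]
}}

```text
t: 15.45
eef_pos: [0.5315, -0.0954, 0.1623]
tool_rot: [0.0, 0.785, 0.619, -0.0]
contact_force: [1.0, -1.1, -1.8]
gripper_width: 0.238
grasp_force: 48.8
```

{"api": "arm_command", "payload": {
  "commands": [0,0,0.0015,0,0,0,0.1,0,0,0.003,0,0,0,0.1,0,0,0.0045,0,0,0,0.1,0,0,0.006,0,0,0,0.1,0,0,0.006,0,0,0,0.1]
}}

```text
t: 15.95
eef_pos: [0.5314, -0.0954, 0.1564]
tool_rot: [0.0, 0.785, 0.619, -0.0]
contact_force: [1.4, -1.2, -1.7]
gripper_width: 0.242
grasp_force: 48.9
```

{"api": "arm_command", "payload": {
  "commands": [0,0,0.0015,0,0,0,0.1,0,0,0.003,0,0,0,0.1,0,0,0.0045,0,0,0,0.1,0,0,0.006,0,0,0,0.1,0,0,0.006,0,0,0,0.1]
}}

```text
t: 16.45
eef_pos: [0.5313, -0.0953, 0.1503]
tool_rot: [-0.0, 0.785, 0.619, -0.0]
contact_force: [0.9, -0.8, -1.0]
gripper_width: 0.239
grasp_force: 49.0
```

{"api": "arm_command", "payload": {
  "commands": [0,0,0.002,0,0,0,0.1,0,0,0.004,0,0,0,0.1,0,0,0.006,0,0,0,0.1,0,0,0.008,0,0,0,0.1,0,0,0.01,0,0,0,0.1,0,0,0.01,0,0,0,0.1]
}}

```text
t: 17.05
eef_pos: [0.5312, -0.0953, 0.1402]
tool_rot: [-0.0, 0.785, 0.619, -0.0]
contact_force: [0.3, -0.7, -2.3]
gripper_width: 0.242
grasp_force: 49.2
```

```bash
python3 - <<'E'
from h import *
go([.5313,-.0953,.1085],-13.5)
s=shot("side","s6"); 
for z in (.1404+.026,.1404-.0085,.1404-.0845): print(z,proj(s,[.53,-.095,z]))
g=cv2.cvtColor(s["img"],cv2.COLOR_RGB2GRAY)
c=int(round(proj(s,[.53,-.095,.12])[0])); print(c); print(g[165:225:2,c-16:c+18:2])
E
```

```text
t 17.05 pos [ 0.5312 -0.0953  0.1402] F [ 0.31 -0.71 -2.26] w 0.242 -> shift [0.     0.0001 0.0317] rot [-0.03  0.02 -0.01]
0.1664 [294.66435171 184.17371463]
0.1319 [294.18027455 196.98442129]
0.05589999999999999 [293.18072171 223.43677063]
294
[[  9   8  19  13  13  13   3  12   9   7   4   9  12   8  12  21  78]
 [ 15  23  17   7   7  11  10  19  33   2   9  15   9   5   7  61 129]
 [ 19  15  16   5  11  11   3  92 188 118  13   8  14  14   7 118 200]
 [ 11  12  15  11   6  10  15 119 201 180  16   4   5  14   5 138 171]
 [  7   8   4   4   2   2  18 139 201 177  20   9   7  17  10 128  73]
 [ 38  38   9  11  13  13  37 191 201 190  44  12  14  12  18  33  37]
 [199 188  61   6  18   9  11  99 198 185  78   3   9  16  27  29  17]
 [196 195 173  10  15  17   4 111 200 199 170   1   4  13  12  16   7]
 [196 196 186  32  56  62   2  98 168 171 170   1   8  18   9  14   6]
 [198 193 187  31  48  12   4  15  10  20  44  18   6   4   7  29  12]
 [202 198 193  30  51  14  11   8  11  10  34  46  10  11  28  56  62]
 [200 197 190  30  59  19  21  10  13   0  30  51  12  12  17  48 191]
 [
[... 576 characters left out ...]
198 203 205 201 201 144  56 103 206 201 198 167 132 121 186]
 [194 195 182 142 186 201 202 140  49  93 196 201 206 203 206 206 179]
 [200 177 108 110 168 116 108  86  55  64 166 199 198 206 206 173 111]
 [195 123 102 104 106 106 105  88  82  76 144 198 202 204 204  85 143]
 [155 103 107 110 102 100  93  98 103 103 101 200 204 205 162  58 156]
 [105 106 107 109  98  51  36  73 101 103 134 172 203 191  65  62 176]
 [104 107 104 108 100  76  63  78  89 103 109 104 113 122  59  60 179]
 [ 75  88  98  99 101  87  95  84 103 107 106 100  94  60  55  62 198]
 [ 61  59  62  66  89  93  98 106 104 106 107 108  53  55  56  65 199]
 [ 64  60  60  60  61  58  60  67  86 101 103  84  46  65  58  70 202]]
```

The side view shows the shank in the hole with its head about 32 mm above the block. I keep pushing down.

{"api": "arm_command", "payload": {
  "commands": [0,0,0.002,0,0,0,0.1,0,0,0.004,0,0,0,0.1,0,0,0.006,0,0,0,0.1,0,0,0.008,0,0,0,0.1,0,0,0.01,0,0,0,0.1,0,0,0.012,0,0,0,0.1,0,0,0.012,0,0,0,0.1]
}}

```text
t: 17.8
eef_pos: [0.5311, -0.0953, 0.1281]
tool_rot: [-0.0, 0.785, 0.619, -0.0]
contact_force: [-1.4, -0.9, -1.6]
gripper_width: 0.237
grasp_force: 49.3
```

{"api": "arm_command", "payload": {
  "commands": [0,0,0.002,0,0,0,0.1,0,0,0.004,0,0,0,0.1,0,0,0.006,0,0,0,0.1,0,0,0.008,0,0,0,0.1,0,0,0.01,0,0,0,0.1,0,0,0.012,0,0,0,0.1,0,0,0.012,0,0,0,0.1]
}}

```text
t: 18.5
eef_pos: [0.531, -0.0954, 0.1161]
tool_rot: [-0.0, 0.785, 0.619, -0.0]
contact_force: [-3.4, -0.8, 0.1]
gripper_width: 0.242
grasp_force: 49.4
```

{"api": "arm_command", "payload": {
  "commands": [0,0,0.001,0,0,0,0.1,0,0,0.002,0,0,0,0.1,0,0,0.003,0,0,0,0.1,0,0,0.004,0,0,0,0.1,0,0,0.005,0,0,0,0.1,0,0,0.0055,0,0,0,0.1,0,0,0.0055,0,0,0,0.1]
}}

```text
t: 19.2
eef_pos: [0.5309, -0.0954, 0.111]
tool_rot: [-0.0, 0.785, 0.619, -0.0]
contact_force: [-5.0, -0.6, 3.4]
gripper_width: 0.238
grasp_force: 49.8
```

{"api": "arm_command", "payload": {
  "commands": [0,0,0.0005,0,0,0,0.1,0,0,0.001,0,0,0,0.1,0,0,0.0015,0,0,0,0.1,0,0,0.0015,0,0,0,0.1]
}}

```text
t: 19.6
eef_pos: [0.5309, -0.0954, 0.1095]
tool_rot: [-0.0, 0.785, 0.619, -0.0]
contact_force: [-5.2, -0.6, 3.7]
gripper_width: 0.238
grasp_force: 49.8
```

{"api": "arm_command", "payload": {
  "commands": [0,0,0.0005,0,0,0,0.1,0,0,0.001,0,0,0,0.1,0,0,0.001,0,0,0,0.1]
}}

```text
t: 19.9
eef_pos: [0.5309, -0.0954, 0.1088]
tool_rot: [-0.0, 0.785, 0.619, -0.0]
contact_force: [-6.5, -0.6, 7.3]
gripper_width: 0.246
grasp_force: 50.1
```

{"api": "arm_command", "payload": {
  "commands": [0,0,0.0005,0,0,0,0.1,0,0,0.001,0,0,0,0.1,0,0,0.001,0,0,0,0.1]
}}

```text
t: 20.2
eef_pos: [0.531, -0.0954, 0.1087]
tool_rot: [-0.001, 0.786, 0.619, 0.0]
contact_force: [-9.9, 1.4, 18.0]
gripper_width: 0.243
grasp_force: 51.2
```

Resistance rises to 18 N at TCP height 0.1087, the predicted home height of 0.1085, so the head is seated. I release and lift.

{"api": "arm_command", "payload": {
  "commands": [0,-0.0005,0,0,0,0,0.5,0,-0.0005,0,0,0,0,0.5,0,-0.0005,0,0,0,0,0.5,0,-0.0005,0,0,0,0,0.5,0,-0.0005,-0.02,0,0,0,0.5,0,-0.0005,-0.06,0,0,0,0.5,0,-0.0005,-0.1,0,0,0,0.5,0,-0.0005,-0.13,0,0,0,0.5]
}}

```text
t: 21.0
eef_pos: [0.5317, -0.0955, 0.2399]
tool_rot: [0.001, 0.785, 0.619, 0.001]
contact_force: [0.4, 0.2, -0.4]
gripper_width: 0.503
grasp_force: 0.0
```

{"api": "arm_command", "payload": {
  "commands": [0,0,0,0,0,0,0.5,0,0,0,0,0,0,0.5]
}}

```text
t: 21.2
eef_pos: [0.5313, -0.0949, 0.2379]
tool_rot: [0.0, 0.785, 0.619, 0.001]
contact_force: [-0.2, -0.1, -0.1]
gripper_width: 0.497
grasp_force: 0.0
```

```bash
python3 - <<'E'
from h import *
go([.53,-.095,.24],-13.5)
s=shot("side","s7");
h=np.array([.5285,-.095,0])
for z in (.136,.1): print(z,proj(s,h+[0,0,z]))
g=cv2.cvtColor(s["img"],cv2.COLOR_RGB2GRAY); print(g[180:226:2,280:316:2])
E
```

```text
t 21.2 pos [ 0.5313 -0.0949  0.2379] F [-0.15 -0.15 -0.1 ] w 0.497 -> shift [-0.0004 -0.0013 -0.0021] rot [ 0.08 -0.05  0.02]
0.136 [294.92886218 195.57135579]
0.1 [294.42749146 208.45444867]
[[193 194 195 198 200 197 197 201 196 194 197 199 191  57  48  49  28  59]
 [192 197 192 195 194 195 197 197 197 194 194 193 145  37  46  37  52 193]
 [194 197 195 198 195 198 198 199 198 197 198 154  72  85  96  31 152 195]
 [199 200 196 196 195 197 198 195 197 199 185  42  27  56  49 119 202 196]
 [197 196 197 193 193 192 195 196 194 196 168  17  29  22  37 186 197 197]
 [196 200 199 197 199 197 197 199 196 197 184  31  22  19  88 202 200 202]
 [197 193 195 195 198 201 199 196 198 198 191  34  25  16 128 204 204 202]
 [199 199 199 196 198 178  86  42  47 140 178  28  21  22 136 202 201 200]
 [199 196 197 195 197  65  17  22  12  34 174  19  24  27 171 203 201 201]
 [195 196 197 201 193  41  15  15  29  19 120  21  24  25 175 207 202 203]
 [195 197 195 200 200  57  26  11  19  34 149  18  22  23 205 206 204 206]
 [199 198 196 204 205  40  25  70  29  10  55  23  23  46 204 205 206 204]
 [196 196 201 202 204  44   4   1   0  12 166 129  85  50 128 198 201 197]
 [196 195 202 203 200  44   1  10   5  19 200 205 204 197 172 170 195 195]
 [195 199 201 190 174  36   2   1   1  16 202 201 205 204 200 125 195 197]
 [196 200 199 115 102  63  13   9  11  98 201 198 202 205 133 118 197 199]
 [202 198 202 113 103 109 102  72 156 202 197 199 203 192  60 152 200 202]
 [199 200 196 191 128  84 131 162 200 194 198 201 200 109  58 162 198 198]
 [200 200 201 165  82  63 131 184 198 201 202 203 164  53  56 177 200 196]
 [193 199 199 180 142 165 154 178 193 198 198 197  85  59  60 186 199 201]
 [ 77 111 169 156 100 134 197 194 193 199 202 129  53  56  61 198 196 196]
 [ 61  58  57  62  69  86 175 187 198 204 185  62  61  52  71 202 199 196]
 [ 63  63  63  61  58  60  61  73 112 170 107  55  61  57  70 202 202 199]]
```

The head sits directly on the block with no shank visible, head rows 194–211 in the side view. As a last check I press the head gently from above with closed fingers.

{"api": "arm_command", "payload": {
  "commands": [0,0,0.03,0,0,0,0,0,0,0.05,0,0,0,0,0,0,0.07,0,0,0,0,0,0,0.085,0,0,0,0,0,0,0.09,0,0,0,0,0,0,0.093,0,0,0,0,0,0,0.093,0,0,0,0]
}}

```text
t: 21.95
eef_pos: [0.5308, -0.0953, 0.1443]
tool_rot: [-0.0, 0.785, 0.619, -0.0]
contact_force: [0.1, 0.7, 0.2]
gripper_width: 0.002
grasp_force: 0.0
```

{"api": "arm_command", "payload": {
  "commands": [0,0,0.001,0,0,0,0,0,0,0.002,0,0,0,0,0,0,0.003,0,0,0,0,0,0,0.004,0,0,0,0,0,0,0.005,0,0,0,0,0,0,0.006,0,0,0,0,0,0,0.006,0,0,0,0]
}}

```text
t: 22.65
eef_pos: [0.5309, -0.0952, 0.1385]
tool_rot: [-0.0, 0.785, 0.619, -0.0]
contact_force: [0.3, 0.7, -0.6]
gripper_width: 0.001
grasp_force: 0.0
```

{"api": "arm_command", "payload": {
  "commands": [0,0,0.0005,0,0,0,0,0,0,0.001,0,0,0,0,0,0,0.0015,0,0,0,0,0,0,0.002,0,0,0,0,0,0,0.002,0,0,0,0]
}}

```text
t: 23.15
eef_pos: [0.5309, -0.0953, 0.1366]
tool_rot: [-0.0, 0.785, 0.619, -0.0]
contact_force: [0.3, 0.4, -0.4]
gripper_width: 0.004
grasp_force: 0.0
```

{"api": "arm_command", "payload": {
  "commands": [0,0,0.0005,0,0,0,0,0,0,0.001,0,0,0,0,0,0,0.001,0,0,0,0]
}}

```text
t: 23.45
eef_pos: [0.5311, -0.0953, 0.1362]
tool_rot: [-0.0, 0.785, 0.619, 0.0]
contact_force: [-2.0, -0.0, 6.7]
gripper_width: -0.0
grasp_force: 3.2
```

Contact comes at 0.136, exactly the head's top when home. I retreat and hand in.

{"api": "arm_command", "payload": {
  "commands": [0,0,-0.02,0,0,0,0,0,0,-0.06,0,0,0,0,0,0,-0.1,0,0,0,0,0,0,-0.12,0,0,0,0,0,0,-0.12,0,0,0,0,0,0,-0.12,0,0,0,0]
}}

```text
t: 24.05
eef_pos: [0.5309, -0.095, 0.2555]
tool_rot: [-0.0, 0.785, 0.619, 0.0]
contact_force: [-0.4, -0.8, 0.9]
gripper_width: -0.0
grasp_force: 0.0
```

```bash
python3 -c "
from h import *
print(hand_in())"
```

```text
the job is handed in; nothing more can be done
None
```

The crank was let go at its springy stop, the black-headed pin is pushed through block and shaft with its head on the block, and the job was handed in at about 24 s; no verdict was returned.

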